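Add a lens case to the counter stack

ROBOT

A 6-joint arm with a two-finger parallel gripper is mounted at the origin on the work surface. World frame = base frame: x ahead of the robot, y to its left, z up, the work surface at z = 0. Lengths are in m, angles in degrees, forces in N, time in s.
With the tool pointing down it reaches from about 0.4 to 0.825 m from the base axis. Payload 7 kg.
Tool frame: the origin (TCP) lies at the very end of the fingers, on their centre line; the grasp point (between the pads) lies 19 mm behind it; z points along the fingers, y is the line along which they close (so a half turn about z gives the same grasp; the last joint's range is limited). The gripper opens to 88 mm and grips with 3 to 60 N. Pads are 19 mm wide; open, the fingers measure 130 mm over their backs; the gripper's body (78 mm by 193 mm) begins 47 mm behind the grasp point.
Start: joints at [-57.462, 20.546, 0.682, 0, -70.136, -16.507], TCP at [0.186, -0.649, 0.227] pointing down, gripper open.
Joint ranges: [-176.03, 176.03], [-82.01, 121.73], [-58.28, 71.71], [-173.87, 95.51], [-174.79, -0.11], [-173.66, 173.66]. Speed limits (degrees/s): [136.94, 136.94, 172.46, 180, 180, 180].

INTERFACE

Orientations are given as [roll, pitch, yaw] about the fixed x, y, z axes, in that order (R = Rz(yaw) Ry(pitch) Rx(roll)).
In Python, from plant import ctrl gives the robot as it stands.
- The arm moves only by the tool carry_out, never from a script. Its argument "deltas" is a list that holds one entry, the list of rows, each a list of 5 numbers: the shift along the tool's x, y, z scaled (see below), then the turn about the tool's z scaled (see below), then the opening, from -1 (shut) to 1 (fully open). A call has 1 to 5 rows; each row is the pose to reach, as a shift and turn from the pose commanded when the call began, along the tool's axes at that moment, turning the shorter way round; what a row does not reach only later rows make up. The controller multiplies each number of a shift by 20 cm and each number of a turn by 2 pi rad. A row lasts 1/10 s, in which the tool goes at most 50 mm and 8.59 degrees, less where a joint would pass 70% of its speed; a pose out of reach is approached as far as the arm can. A call with a number of a shift or a turn outside -1 to 1 is refused whole. A call with a gripper value outside its range is refused whole. The fingers move at their own pace and stop on an object; the grip force is fixed at half the most. Time passes only in rows, so rows that repeat a pose let the fingers close. It gives the time, the measured TCP pose, the force, the opening and the grip force at its end, in the units of the state.
- ctrl.get_obs(): the state, without advancing time (a new reading comes with each control period).
- ctrl.snapshot(name): name is "scene" or "top" or "wrist"; returns a dict with "color" (480x640x3 uint8, red, green, blue), "camera_matrix" (3x3 intrinsics, pixels), "k1" (the pictures are not rectified: a ray, as slopes to the right and down, at radius r is drawn at 1 + k1 r^2 times it, then the intrinsics apply), "R" (3x3) and "t" (3): a world point X has camera coordinates R X + t. Camera axes: x right, y down, z forward; pixel columns grow to the right and rows downward; lengths in m; the calibration is good to about 2 mm. A picture is of the moment at which its call begins. There is no depth.
- ctrl.close_job(): hands the job in; it is judged then, once.
Trained networks look in a picture, given as the dict that the camera call returned (one of the last four; its "shot" number tells which), for a name from the list of things; names that differ only in an ending like _2 or _b are one class to them, and where a whole thing is asked for, a point or a joint stands for the part that bears it (a point fixed in the world has none). Each returns a list of dicts, best first, with "p" (0 to 1); they miss things now and then, are a little off and sometimes report something else, mostly with a low value. They report only what shows in the picture. A call takes as long as a camera call. They do not tell look-alikes from the thing itself.
- ctrl.search_frame(picture, name): "centre" ([column, row] in pixels, amid what is visible of it).
- ctrl.silhouettes(picture, name): "mask" (480x640 bool, what is visible of it) and "centre" ([column, row] in pixels, amid what is visible of it).
- ctrl.spot_point(picture, name): "centre" ([column, row] in pixels: a listed point, or the origin of a listed thing).
The state is a dict: "clock": time; "joint_pos": joint angles; "qvel": joint speeds; "tau": joint torques, N m; "tool_pos": TCP position; "orientation": TCP orientation; "force": force on the tool from outside, world axes, zero at the start; "moment": the same for the moment, N m; "opening": finger opening in m; "gripper_force": force on a finger pad.
Only numpy, scipy, OpenCV 4.12 (cv2) and the standard library are available. Lean on these libraries where they do the work, as an engineer would, in place of code of your own. Each camera call takes 0.05 s, during which the arm holds its last target. There are 200 camera calls.

TASK

Pick up the loose lens case that has two cut-off corners at one end and lower it onto the matching case that already sits on the wooden stand, holding it until it is on the stack, with its cut corners over the cut corners below and its skirt fully down and level over that case. Let go of it there. Do not shift the stack, and leave the lens case with four square corners where it lies.

Things in the scene. Friction and masses are not known exactly. Their poses are not given: they have to be found in the camera images.
- lens_case_top (a point): Loose grey plastic lens case to stack, 124 x 74 x 48 mm high, about 150 g, round lens window on top. Point: centre of its top face; x lengthwise to the end with two corners cut at 45 degrees (18 mm), y across, z up. Its upper 22 mm is a block 100 (x) by 50 (y) mm with upright sides, to be gripped across y; below is a wider shoulder, which fingertips must not reach.
- lens_case_nose (a point): Middle of that block's top edge at the cut-cornered end, 50 mm along x from lens_case_top. Below the shoulder (112 x 62 mm, 6 mm thick) the case is a hollow skirt 20 mm high, flaring to the foot, open below; it fits over the block of a like case with 9 mm play all round at its mouth, 3 mm when down, so it centres itself. Turned end for end it does not go down.
- stacked_case_top (a point): The case already on the stack, like the loose one in shape, size and axes. Point: centre of its top face, 58 mm above the counter. It sits with 3 mm play on a block on a low dark wooden stand, 150 x 96 mm, fixed to the counter. A case fully down on it has its top face 28 mm above this one.
- square_case_top (a point): The odd case to leave alone: material, length, width and height as the loose one, but all four corners square. Point: centre of its top face, 48 mm above the counter. The two loose cases and the stack stand side by side in any order.
Not all that is in view belongs to the job. Leave any orange or yellow look-alike of the part that bears lens_case_top alone.

How it is judged:
By the outcome, as a careful person would: the job done as asked, in the order asked, and still so for the second after the job is handed in, with the robot touching nothing.
It also fails if it takes over 35 s, if anything falls off the work surface, if the arm or the gripper's body presses on something with over 40 N, if the wrist force passes 120 N, or if a joint passes its speed limit or range.

## Working session

There is one attempt and no reset: what is moved stays moved. The work goes in short steps, Python scripts to look and compute and a tool call to move; the robot and the scene stay as the last step left them, time stands still between calls to the robot, and variables do not carry over. Pictures are saved under pics/ and viewed, at most 13 in all, crops included, and the job is handed in when it is done.

Besides the shell and the picture viewer there is one more tool, called by a JSON object that holds its "method" and its "body". carry_out: Moves the arm, as the interface text tells. Its arguments: {"type":"object","properties":{"deltas":{"type":"array"}},"required":["deltas"]}

```bash
mkdir -p pics
cat > h.py <<'E'
import numpy as np, cv2
from plant import ctrl
NAMES=["lens_case_top","lens_case_nose","stacked_case_top","square_case_top"]
def ray(s,px):
    K=np.array(s["camera_matrix"]);k=s["k1"]
    d=np.array([(px[0]-K[0,2])/K[0,0],(px[1]-K[1,2])/K[1,1]]);u=d.copy()
    for _ in range(30): u=d/(1+k*(u@u))
    R=np.array(s["R"]);t=np.array(s["t"])
    return -R.T@t, R.T@np.array([u[0],u[1],1])
def onplane(s,px,z):
    o,d=ray(s,px); return o+d*(z-o[2])/d[2]
def proj(s,X):
    c=np.array(s["R"])@np.array(X)+np.array(s["t"]);u=c[:2]/c[2];u=u*(1+s["k1"]*(u@u))
    K=np.array(s["camera_matrix"]);return u*[K[0,0],K[1,1]]+K[:2,2]
def save(s,n): cv2.imwrite("pics/"+n,s["color"][:,:,::-1])
E
python3 - <<'E'
from h import *
np.set_printoptions(precision=4,suppress=True)
o=ctrl.get_obs();print(o["clock"],o["tool_pos"],o["orientation"],o["opening"])
Z=dict(lens_case_top=.048,lens_case_nose=.048,stacked_case_top=.058,square_case_top=.048)
for c in ["top","scene"]:
    s=ctrl.snapshot(c);save(s,c+"0.png")
    for n in NAMES:
        for r in ctrl.spot_point(s,n): print(c,n,np.round(r["centre"],1),round(r["p"],2),onplane(s,r["centre"],Z[n]))
E
```

```text
0.0 [ 0.1862 -0.6483  0.2256] [ 179.9037   -0.0087 -163.9762] 0.08745856962158283
top lens_case_top [246.8 222.5] 0.84 [0.4819 0.2314 0.048 ]
top lens_case_top [161.4 189.5] 0.75 [0.5478 0.411  0.048 ]
top lens_case_top [215.5 302.6] 0.62 [0.3153 0.2922 0.048 ]
top lens_case_top [321.  274.6] 0.58 [0.3767 0.0756 0.048 ]
top lens_case_nose [239.8 197. ] 0.87 [0.5348 0.2472 0.048 ]
top lens_case_nose [186.6 193.2] 0.71 [0.5409 0.3582 0.048 ]
top lens_case_nose [237.5 305.2] 0.65 [0.3108 0.2467 0.048 ]
top lens_case_nose [339.6 268.5] 0.57 [0.39   0.0375 0.048 ]
top stacked_case_top [368.  197.2] 0.7 [ 0.5374 -0.0184  0.058 ]
top stacked_case_top [467.1 192.1] 0.65 [ 0.5512 -0.2217  0.058 ]
scene lens_case_top [439.2 197.3] 0.9 [0.3053 0.2941 0.048 ]
scene lens_case_top [406.3 261.2] 0.87 [0.4851 0.2351 0.048 ]
scene lens_case_top [336.  209.5] 0.64 [0.3814 0.0782 0.048 ]
scene lens_case_top [497.9 300.3] 0.57 [0.5391 0.4063 0.048 ]
scene lens_case_nose [410.2 283.8] 0.92 [0.5348 0.2458 0.048 ]
scene lens_case_nose [412.4 195.7] 0.92 [0.3115 0.2365 0.048 ]
scene lens_case_nose [467.5 299.1] 0.89 [0.5473 0.3516 0.048 ]
scene lens_case_nose [312.4 208.2] 0.74 [0.3874 0.0277 0.048 ]
scene stacked_case_top [174.6 248.9] 0.57 [ 0.5492 -0.2189  0.058 ]
scene square_case_top [269.  263.3] 0.87 [ 0.5408 -0.029   0.048 ]
```

View pics/top0.png

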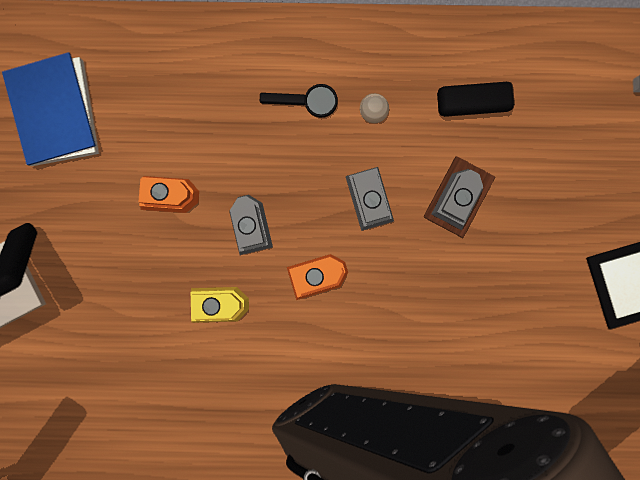

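View pics/scene0.png

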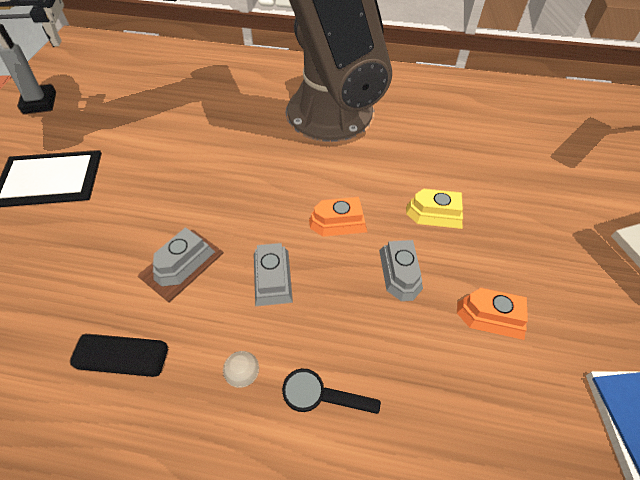

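The top view shows the loose cut-corner case at (247,222), with its nose up. The square case is at (370,198). The stack is at (460,197), with its cut end to the upper right. The orange and yellow look-alikes are to be left alone. I'll pass over the stack first for a wrist view.

{"method": "carry_out", "body": {"deltas": [[[-0.94, 0.62, 0, 0, 1], [-0.94, 0.62, 0, 0, 1], [-0.94, 0.62, 0, 0, 1], [-0.94, 0.62, 0, 0, 1], [-0.94, 0.62, 0, 0, 1]]]}}

```text
clock: 1.0
tool_pos: [0.3347, -0.4752, 0.227]
orientation: [-180.0, 0.1, -163.9]
force: [-0.1, -0.1, 0.5]
opening: 0.0876
gripper_force: 0.0
```

{"method": "carry_out", "body": {"deltas": [[[-0.94, 0.62, -0.1, 0, 1], [-0.94, 0.62, -0.1, 0, 1], [-0.94, 0.62, -0.1, 0, 1], [-0.94, 0.62, -0.1, 0, 1], [-0.94, 0.62, -0.1, 0, 1]]]}}

```text
clock: 1.5
tool_pos: [0.4814, -0.304, 0.2473]
orientation: [-180.0, 0.1, -163.8]
force: [0.2, -0.7, -0.4]
opening: 0.0877
gripper_force: 0.0
```

```bash
cat >> h.py <<'E'
from scipy.spatial.transform import Rotation as Ro
np.set_printoptions(precision=4,suppress=True)
def need(goal,yaw):
    o=ctrl.get_obs();R=Ro.from_euler("xyz",o["orientation"],degrees=True).as_matrix()
    d=R.T@(np.array(goal)-o["tool_pos"]);dy=(yaw-o["orientation"][2]+180)%360-180
    print("t",o["clock"],"pos",np.array(o["tool_pos"]),np.array(o["orientation"]),"q",np.round(o["joint_pos"],1),"open",round(o["opening"],4),"F",np.array(o["force"]))
    print("need",d/0.2,-dy/360,"norm",np.linalg.norm(d),dy)
E
python3 - <<'E'
from h import *
need([.55,-.22,.24],149.3)
Z=dict(lens_case_top=.058,lens_case_nose=.058,stacked_case_top=.058,square_case_top=.048)
s=ctrl.snapshot("wrist");save(s,"w1.png")
print(onplane(s,[320,240],.058))
for n in NAMES:
    for r in ctrl.spot_point(s,n): print(n,np.round(r["centre"],1),round(r["p"],2),onplane(s,r["centre"],Z[n]))
E
```

```text
t 1.5 pos [ 0.4814 -0.304   0.2473] [-179.9629    0.0788 -163.8432] q [-12.6   9.8 -11.2  -0.  -68.9 -61.3] open 0.0877 F [ 0.2434 -0.6999 -0.3933]
need [-0.4461  0.3079  0.037 ] 0.13015776289008174 norm 0.10866189169019422 -46.85679464042943
[ 0.5093 -0.2934  0.058 ]
stacked_case_top [378.4 295.5] 0.55 [ 0.5496 -0.2198  0.058 ]
```

View pics/w1.png

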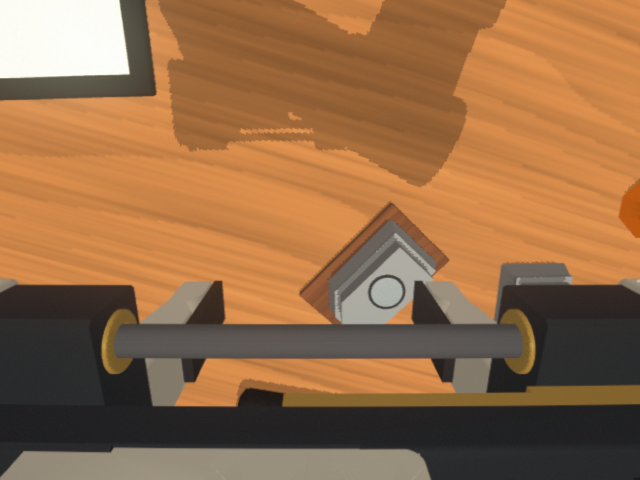

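The wrist view shows the stack at (385,290), partly hidden by the gripper, because the camera looks towards tool +x. I'll move on past it for a clear view.

{"method": "carry_out", "body": {"deltas": [[[-0.85, 0.33, -0.15, 0, 1], [-0.85, 0.33, -0.15, 0, 1], [-0.85, 0.33, -0.15, 0, 1], [-0.85, 0.33, -0.15, 0, 1], [-0.85, 0.33, -0.15, 0, 1]]]}}

```text
clock: 2.25
tool_pos: [0.627, -0.195, 0.2761]
orientation: [-180.0, 0.0, -163.9]
force: [-0.3, -0.3, 0.6]
opening: 0.0875
gripper_force: 0.0
```

Run:
```python
from h import *
need([.57,.27,.25],-165.3)
s=ctrl.snapshot("wrist");save(s,"w2.png")
for n in NAMES:
    for r in ctrl.spot_point(s,n): print(n,np.round(r["centre"],1),round(r["p"],2),onplane(s,r["centre"],.048 if "square" in n else .058))
for r in ctrl.silhouettes(s,"stacked_case_top"):print(r["p"],r["centre"],r["mask"].sum())
```

```text
t 2.25 pos [ 0.627  -0.195   0.2761] [-179.9913    0.0044 -163.8958] q [ -0.3  17.4   2.5   0.  -75.1 -73.6] open 0.0875 F [-0.2887 -0.3286  0.642 ]
need [-0.3713  2.3128  0.13  ] 0.0039006277937905526 norm 0.4692050733730166 -1.404226005764599
lens_case_nose [618.8  34.3] 0.87 [0.3971 0.0271 0.058 ]
stacked_case_top [318.  119.9] 0.63 [ 0.5475 -0.2174  0.058 ]
square_case_top [499.4 174.2] 0.93 [ 0.5465 -0.0229  0.048 ]
0.58 [319.1, 117.8] 7640
```

View pics/w2.png

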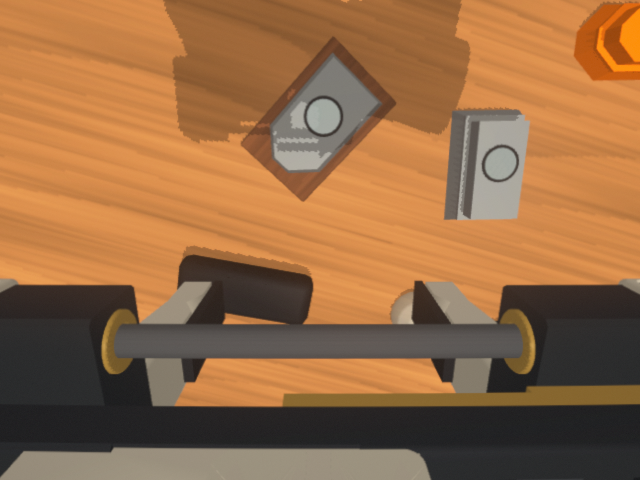

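Clear view of the stack: window at (323,117), cut end at the lower left around (290,165), stand corners at (334,38), (396,103), (303,201) and (242,143). I'll work out its yaw from these and check it with an overlay.

```bash
cat >> h.py <<'E'
def outline(c,yaw,z,L,W,ch):
    a,b=L/2,W/2;P=np.array([[-a,-b],[a-ch,-b],[a,-b+ch],[a,b-ch],[a-ch,b],[-a,b]])
    t=np.radians(yaw);M=np.array([[np.cos(t),-np.sin(t)],[np.sin(t),np.cos(t)]])
    return np.c_[P@M.T+np.array(c)[:2],np.full(6,z)]
def overlay(img,s,items,x0,y0,w,h,f,name):
    K=cv2.resize(img[y0:y0+h,x0:x0+w,::-1],None,fx=f,fy=f,interpolation=cv2.INTER_CUBIC)
    for P,col in items:
        q=np.array([(proj(s,X)-[x0,y0]+.5)*f for X in P]);cv2.polylines(K,[np.round(q).astype(int)],True,col,1)
    cv2.imwrite("pics/"+name,K)
E
python3 - <<'E'
from h import *
s=ctrl.snapshot("wrist")
C=[onplane(s,p,.010) for p in [(334,38),(396,103),(303,201),(242,143)]]
c=sum(C)/4;v=C[2]+C[3]-C[0]-C[1]
print("stand",c,np.degrees(np.arctan2(v[1],v[0])),[np.linalg.norm(C[i]-C[i-1]) for i in range(4)])
print("window",onplane(s,(323,117),.058))
y=np.degrees(np.arctan2(v[1],v[0]))
cc=onplane(s,(321,118.5),.058)
overlay(s["color"],s,[(outline(cc,y,.058,.1,.05,.012),(0,255,0)),(outline(c,y,.01,.15,.096,0),(255,0,0))],230,25,180,190,3,"o2.png")
E
```

```text
stand [ 0.5468 -0.2189  0.01  ] -27.640805279690504 [np.float64(0.14540236781330854), np.float64(0.09244521843137962), np.float64(0.1471456353437536), np.float64(0.09317403270814024)]
window [ 0.5399 -0.2156  0.058 ]
```

View pics/o2.png

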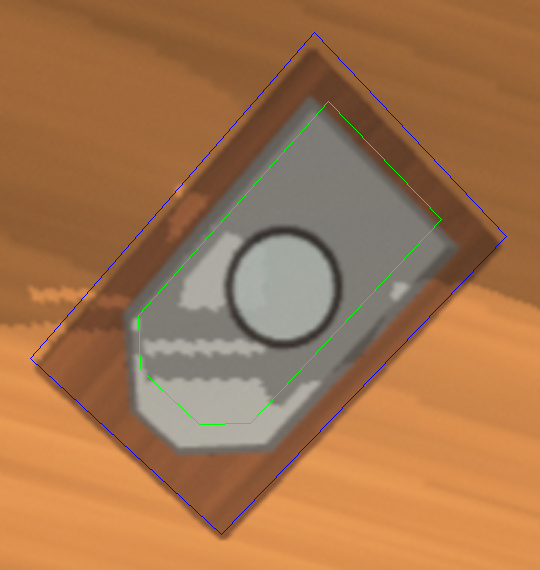

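{"method": "carry_out", "body": {"deltas": [[[-0.18, 0.98, 0, 0, 1], [-0.18, 0.98, 0, 0, 1], [-0.18, 0.98, 0, 0, 1], [-0.18, 0.98, 0, 0, 1], [-0.18, 0.98, 0, 0, 1]]]}}

```text
clock: 3.1
tool_pos: [0.6042, 0.0063, 0.2771]
orientation: [180.0, 0.1, -163.7]
force: [0.1, -0.2, -0.8]
opening: 0.0875
gripper_force: 0.0
```

{"method": "carry_out", "body": {"deltas": [[[-0.18, 0.98, 0.06, 0, 1], [-0.18, 0.98, 0.06, 0, 1], [-0.18, 0.98, 0.06, 0, 1], [-0.18, 0.98, 0.06, 0, 1], [-0.18, 0.98, 0.06, 0, 1]]]}}

```text
clock: 3.6
tool_pos: [0.5846, 0.2043, 0.2639]
orientation: [180.0, -0.0, -163.8]
force: [-0.6, -0.5, -0.5]
opening: 0.0877
gripper_force: 0.0
```

{"method": "carry_out", "body": {"deltas": [[[-0.02, 0.3, 0.06, 0, 1], [-0.02, 0.3, 0.06, 0, 1], [-0.02, 0.3, 0.06, 0, 1]]]}}

```text
clock: 3.9
tool_pos: [0.5722, 0.2597, 0.252]
orientation: [-180.0, -0.1, -163.9]
force: [0.6, -0.3, -0.3]
opening: 0.0876
gripper_force: 0.0
```

Run:
```python
from h import *
need([.484,.233,.15],-165.3)
s=ctrl.snapshot("wrist");save(s,"w3.png")
R={}
for n in NAMES[:2]:
    for r in ctrl.spot_point(s,n):
        X=onplane(s,r["centre"],.048);R.setdefault(n,X);print(n,np.round(r["centre"],1),round(r["p"],2),X)
v=R["lens_case_nose"]-R["lens_case_top"];y=np.degrees(np.arctan2(v[1],v[0]));print(y,np.linalg.norm(v))
overlay(s["color"],s,[(outline(R["lens_case_top"],y,.048,.1,.05,.012),(0,255,0))],0,0,640,480,1,"o3.png")
```

```text
t 3.9 pos [0.5722 0.2597 0.252 ] [-179.9835   -0.0522 -163.8885] q [  42.2   15.4   -3.3   -0.   -71.3 -116.1] open 0.0876 F [ 0.6265 -0.3163 -0.3499]
need [ 0.4603 -0.0058  0.5105] 0.003920705441946618 norm 0.13747892902388512 -1.4114539591007826
lens_case_top [312.9 107.7] 0.97 [0.4838 0.2298 0.048 ]
lens_case_top [467.9 221.2] 0.86 [0.544  0.4083 0.048 ]
lens_case_nose [312.8 165.2] 0.95 [0.534 0.244 0.048]
lens_case_nose [423.6 205.6] 0.78 [0.5415 0.3599 0.048 ]
15.770555430507638 0.05221735482615709
```

View pics/o3.png

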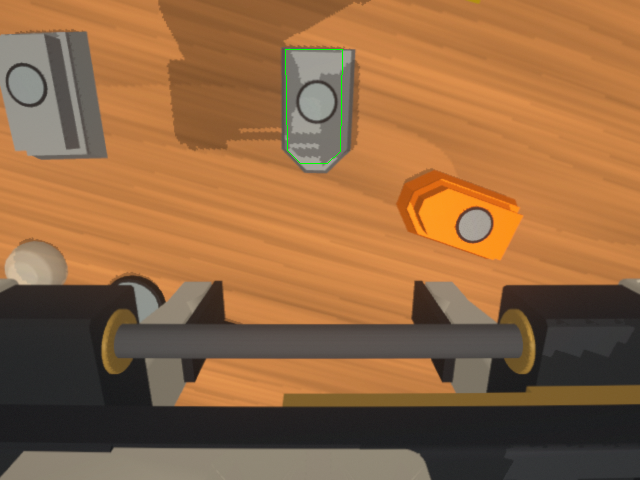

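Both views are good. In each, the window sits a little towards the tail from the network's point, at (323,117) on the stack and (317,102) on the loose case. I'll fit the full case silhouette to each by colour segmentation to get exact poses.

```bash
cat > fit.py <<'E'
from h import *
from scipy.optimize import minimize
def hull(s,p,z0):
    P=[outline(p,p[2],z0+h,L,W,c) for h,L,W,c in [(0,.124,.074,.018),(.02,.112,.062,.018*.8),(.026,.112,.062,.018*.8),(.048,.1,.05,.012)]]
    return cv2.convexHull(np.array([proj(s,X) for X in np.vstack(P)],np.float32))
def fit(s,img,p0,z0,roi):
    sat=cv2.cvtColor(img,cv2.COLOR_BGR2HSV)[:,:,1];m=(sat<70).astype(np.uint8)
    k=np.zeros_like(m);x,y,w,h=roi;k[y:y+h,x:x+w]=m[y:y+h,x:x+w]
    n,l,st,_=cv2.connectedComponentsWithStats(k);i=1+np.argmax(st[1:,4])
    c=max(cv2.findContours((l==i).astype(np.uint8),cv2.RETR_EXTERNAL,cv2.CHAIN_APPROX_NONE)[0],key=cv2.contourArea)
    pts=cv2.convexHull(c)[:,0].astype(float);pts=c[:,0].astype(float)
    f=lambda q:np.mean([min(abs(cv2.pointPolygonTest(hv,tuple(a),True)),4)**2 for a in pts]) if (hv:=hull(s,(q[0],q[1],q[2]*100),z0)) is not None else 0
    r=minimize(f,[p0[0],p0[1],p0[2]/100],method="Nelder-Mead",options=dict(initial_simplex=[[p0[0]+a,p0[1]+b,p0[2]/100+g] for a,b,g in [(0,0,0),(.01,0,0),(0,.01,0),(0,0,.05)]],maxiter=150))
    q=np.array([r.x[0],r.x[1],r.x[2]*100]);print("fit",q,"rms px",r.fun**.5,st[i,4])
    return q
E
python3 - <<'E'
from fit import *
s3=ctrl.snapshot("wrist");o=ctrl.get_obs()
R3=np.array(s3["R"]);t3=np.array(s3["t"])
Rt=Ro.from_euler("xyz",o["orientation"],degrees=True).as_matrix();pt=np.array(o["tool_pos"])
Rct=R3@Rt;tct=R3@pt+t3                       # tool->camera
Rt2=Ro.from_euler("xyz",[-179.9913,.0044,-163.8958],degrees=True).as_matrix();p2=np.array([.627,-.195,.2761])
s2=dict(s3);s2["R"]=Rct@Rt2.T;s2["t"]=tct-s2["R"]@p2
i2=cv2.imread("pics/w2.png");i3=cv2.imread("pics/w3.png")
print("chk",proj(s2,[.5475,-.2174,.058]),"want 318 119.9")
q2=fit(s2,i2,(.5475,-.2174,-29),.010,(245,40,150,160))
q3=fit(s3,i3,(.484,.231,15),0,(270,35,100,145))
for s,q,w,z in [(s2,q2,(323,117),.058),(s3,q3,(317,102),.048)]:
    d=onplane(s,w,z)[:2]-q[:2];a=np.radians(q[2]);print("window in case axes",d@[np.cos(a),np.sin(a)],d@[-np.sin(a),np.cos(a)])
a=overlay(i2[:,:,::-1],s2,[(hull(s2,q2,.01)[:,0],0)][:0],0,0,640,480,1,"x.png")
c2=i2.copy();cv2.polylines(c2,[hull(s2,q2,.01).astype(int)],True,(0,255,0),1)
cv2.polylines(c2,[np.array([proj(s2,X) for X in outline(q2,q2[2],.058,.1,.05,.012)]).astype(int)],True,(0,0,255),1)
c3=i3.copy();cv2.polylines(c3,[hull(s3,q3,0).astype(int)],True,(0,255,0),1)
cv2.polylines(c3,[np.array([proj(s3,X) for X in outline(q3,q3[2],.048,.1,.05,.012)]).astype(int)],True,(0,0,255),1)
cv2.imwrite("pics/o4.png",cv2.resize(np.hstack([c2[30:210,235:405],c3[25:205,235:405]]),None,fx=2.3,fy=2.3,interpolation=cv2.INTER_CUBIC))
np.save("q.npy",[q2,q3])
need([q3[0],q3[1],.15],q3[2]-180)
E
```

```text
chk [317.9398 119.968 ] want 318 119.9
fit [  0.5497  -0.2172 -26.7639] rms px 1.8236064705047423 7518
fit [ 0.4869  0.2322 14.3469] rms px 1.5918130107616442 8136
window in case axes -0.007233602303218019 0.0005318904875778089
window in case axes -0.008170510620632222 0.0005603094607144056
t 4.1 pos [0.5731 0.2579 0.2531] [ 179.9983    0.0317 -164.0351] q [  42.    15.3   -3.3    0.   -71.4 -116. ] open 0.0874 F [ 0.8032 -0.4272  0.0677]
need [ 0.4499 -0.0054  0.515 ] 0.0044944368393616055 norm 0.136775764501092 -1.617997262170178
```

View pics/o4.png

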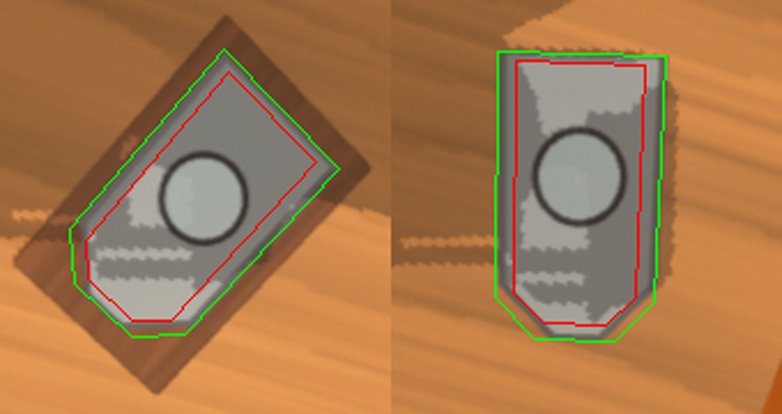

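Fits agree well, with green the hull and red the block top. The noses look slightly more cut than modelled, so I'll refit with an 18 mm cut at every level and a settled picture of the loose case.

```bash
sed -i 's/\.018\*\.8/.018/g; s/\.05,\.012)\]/.05,.018)]/' fit.py
python3 - <<'E'
from fit import *
s3=ctrl.snapshot("wrist");o=ctrl.get_obs()
i3=s3["color"][:,:,::-1].copy()
Rt=Ro.from_euler("xyz",o["orientation"],degrees=True).as_matrix();pt=np.array(o["tool_pos"])
R3=np.array(s3["R"]);Rct=R3@Rt;tct=R3@pt+np.array(s3["t"])
Rt2=Ro.from_euler("xyz",[-179.9913,.0044,-163.8958],degrees=True).as_matrix();p2=np.array([.627,-.195,.2761])
s2=dict(s3);s2["R"]=Rct@Rt2.T;s2["t"]=tct-s2["R"]@p2
i2=cv2.imread("pics/w2.png")
q2=fit(s2,i2,(.5475,-.2174,-29),.010,(245,40,150,160))
q3=fit(s3,i3,(.484,.231,15),0,(270,35,100,145))
for n in NAMES[:2]: print(n,[ (r["p"],r["centre"],onplane(s3,r["centre"],.048)) for r in ctrl.spot_point(s3,n)[:1]])
np.save("q.npy",[q2,q3])
need([q3[0],q3[1],.11],q3[2]-180)
E
```

```text
fit [  0.5498  -0.2173 -26.7777] rms px 1.8215574196647484 7518
fit [ 0.4859  0.2337 14.5062] rms px 1.724541403435917 8074
lens_case_top [(0.78, [469.3, 224.1], array([0.5481, 0.4098, 0.048 ]))]
lens_case_nose [(0.93, [423.4, 202.5], array([0.5402, 0.3574, 0.048 ]))]
t 4.25 pos [0.573  0.2582 0.253 ] [ 179.9897    0.0307 -164.0411] q [  42.    15.3   -3.3    0.   -71.4 -116.1] open 0.088 F [-0.2969 -0.1816 -0.2576]
need [0.4529 0.0019 0.7147] 0.004035484394227416 norm 0.16922402536203984 -1.45277438192187
```

{"method": "carry_out", "body": {"deltas": [[[0.453, 0.002, 0.5, 0.004, 1], [0.453, 0.002, 0.5, 0.004, 1], [0.453, 0.002, 0.85, 0.004, 1], [0.453, 0.002, 0.85, 0.004, 1], [0.453, 0.002, 0.85, 0.004, 1]]]}}

```text
clock: 4.75
tool_pos: [0.4812, 0.2308, 0.0778]
orientation: [-179.8, -0.5, -165.5]
force: [-0.3, -0.9, -0.7]
opening: 0.0876
gripper_force: 0.0
```

Run:
```python
from h import *
need([.4853,.2335,.030],-165.4)
s=ctrl.snapshot("wrist")
P=[.4853,.2335,.048]
need([.4853,.2335,.030],-165.4)
```

```text
t 4.75 pos [0.4812 0.2308 0.0778] [-179.7597   -0.5446 -165.495 ] q [  46.6   16.2  -27.6   -0.1  -46.8 -122. ] open 0.0876 F [-0.2566 -0.9319 -0.6889]
need [-0.0257  0.0088  0.2385] -0.0002638849411948425 norm 0.048011330184158575 0.09499857883014329
t 4.8 pos [0.4842 0.2329 0.0813] [-179.8365   -0.2542 -165.4095] q [  46.6   16.   -27.2    0.   -47.  -122. ] open 0.0876 F [0.811  1.265  1.9905]
need [-0.0072  0.0022  0.2564] -2.6483146838371693e-05 norm 0.051305100039946226 0.00953393286181381
```

{"method": "carry_out", "body": {"deltas": [[[0, 0, 0.15, 0, 1], [0, 0, 0.255, 0, 1], [0, 0, 0.255, 0, 1], [0, 0, 0.255, 0, 1]]]}}

```text
clock: 5.2
tool_pos: [0.4874, 0.2357, 0.0337]
orientation: [180.0, 0.1, -165.4]
force: [0.9, -0.0, 0.6]
opening: 0.0875
gripper_force: 0.0
```

{"method": "carry_out", "body": {"deltas": [[[0, 0, 0, 0, -1], [0, 0, 0, 0, -1], [0, 0, 0, 0, -1], [0, 0, 0, 0, -1], [0, 0, 0, 0, -1]]]}}

```text
clock: 5.7
tool_pos: [0.4855, 0.2347, 0.0318]
orientation: [180.0, 0.0, -165.4]
force: [0.6, -0.3, -0.2]
opening: 0.0528
gripper_force: 0.7
```

{"method": "carry_out", "body": {"deltas": [[[0, 0, 0, 0, -1], [0, 0, 0, 0, -1], [0, 0, 0, 0, -1], [0, 0, 0, 0, -1]]]}}

```text
clock: 6.1
tool_pos: [0.4855, 0.2346, 0.0317]
orientation: [-180.0, 0.0, -165.4]
force: [-1.0, -0.2, 4.5]
opening: 0.0498
gripper_force: 30.0
```

{"method": "carry_out", "body": {"deltas": [[[0, 0, -0.1, 0, -1], [0, 0, -0.3, 0, -1], [0, 0, -0.55, 0, -1], [0, 0, -0.7, 0, -1], [0, 0, -0.7, 0, -1]]]}}

```text
clock: 6.6
tool_pos: [0.4876, 0.2363, 0.1762]
orientation: [179.8, 0.4, -165.4]
force: [-0.3, 0.2, -1.4]
opening: 0.0499
gripper_force: 30.0
```

Run:
```python
from h import *
need([.549,-.2175,.17],153)
s=ctrl.snapshot("wrist");save(s,"w5.png")
for n in NAMES[:2]: print(n,[ (r["p"],r["centre"],onplane(s,r["centre"],.188)) for r in ctrl.spot_point(s,n)[:2]])
```

```text
t 6.6 pos [0.4876 0.2363 0.1762] [ 179.7988    0.4271 -165.3746] q [  46.6   10.1  -20.7    0.1  -58.8 -122. ] open 0.0499 F [-0.3489  0.23   -1.3796]
need [ 0.2759 -2.2732  0.021 ] 0.11562618440478632 norm 0.45799249829994665 -41.625426385723074
lens_case_top [(0.98, [140.5, 18.0], array([0.3936, 0.1481, 0.188 ])), (0.92, [314.5, 313.5], array([0.4896, 0.2357, 0.188 ]))]
lens_case_nose [(0.7, [67.0, 28.1], array([0.4031, 0.1231, 0.188 ]))]
```

View pics/w5.png

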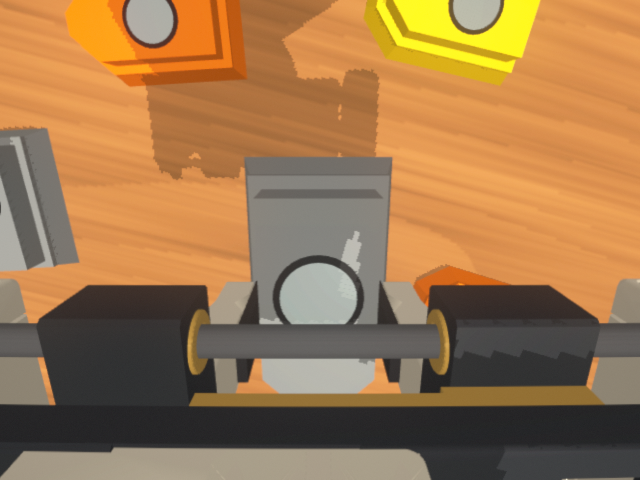

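The case is held straight, tail towards the camera, with the block's tail edge near row 197. Carrying it to the stack.

{"method": "carry_out", "body": {"deltas": [[[0.12, -1.0, 0, 0, -1], [0.12, -1.0, 0, 0, -1], [0.12, -1.0, 0, 0, -1], [0.12, -1.0, 0, 0, -1], [0.12, -1.0, 0, 0, -1]]]}}

```text
clock: 7.25
tool_pos: [0.5113, 0.0301, 0.1694]
orientation: [-180.0, -0.3, -165.7]
force: [1.0, 1.4, -0.9]
opening: 0.0495
gripper_force: 30.0
```

{"method": "carry_out", "body": {"deltas": [[[0.12, -1.0, 0, 0, -1], [0.12, -1.0, 0, 0, -1], [0.12, -1.0, 0, 0, -1], [0.12, -1.0, 0, 0, -1], [0.12, -1.0, 0, 0, -1]]]}}

```text
clock: 7.75
tool_pos: [0.5389, -0.169, 0.1691]
orientation: [180.0, -0.2, -165.7]
force: [-1.1, -0.2, -1.5]
opening: 0.0497
gripper_force: 30.0
```

Run:
```python
from h import *
o=ctrl.get_obs();s=ctrl.snapshot("wrist")
need([.549,-.2175,.17],153)
z=o["tool_pos"][2]+.0163
R=Ro.from_euler("xyz",o["orientation"],degrees=True).as_matrix()
for p in [(253,197),(318,197),(382,197),(318,293)]: print(p,R.T@(onplane(s,p,z)-o["tool_pos"]))
```

```text
t 7.8 pos [ 0.5387 -0.1672  0.1691] [ 179.9432   -0.229  -165.6738] q [  2.6  12.9 -18.   -0.  -59.3 -78.3] open 0.0497 F [-1.2003  0.0816 -1.4856]
need [ 0.0125 -0.2565 -0.0049] 0.11479508798291249 norm 0.05136353049962772 -41.3262316738485
(253, 197) [ 0.0503 -0.0246 -0.0161]
(318, 197) [ 0.0503  0.0004 -0.0161]
(382, 197) [ 0.0503  0.0251 -0.0161]
(318, 293) [ 0.01    0.0004 -0.0163]
```

The case sits centred on the TCP to within 0.5 mm. Aligning over the stack.

{"method": "carry_out", "body": {"deltas": [[[0.012, -0.26, 0, 0.023, -1], [0.012, -0.26, 0, 0.046, -1], [0.012, -0.26, 0, 0.069, -1], [0.012, -0.26, 0, 0.092, -1], [0.012, -0.26, 0, 0.115, -1]]]}}

```text
clock: 8.3
tool_pos: [0.55, -0.2142, 0.1699]
orientation: [-180.0, -0.2, 152.9]
force: [0.1, -0.0, -1.0]
opening: 0.0495
gripper_force: 30.0
```

Run:
```python
from h import *
for n in range(2): s=ctrl.snapshot("scene")
save(s,"s6.png");x0,y0=90,150
overlay(s["color"],s,[],x0,y0,200,160,4,"s6.png")
need([.5493,-.2183,.110],152.8)
```

```text
t 8.4 pos [ 0.5501 -0.2142  0.1701] [-179.9661   -0.1338  153.1192] q [  -2.3   15.2  -14.7   -0.   -60.2 -114.5] open 0.0495 F [ 0.6166 -0.4596 -0.9112]
need [-0.0064 -0.0198  0.3006] 0.0008865489843564945 norm 0.06025648786822631 -0.319157634368338
```

View pics/s6.png

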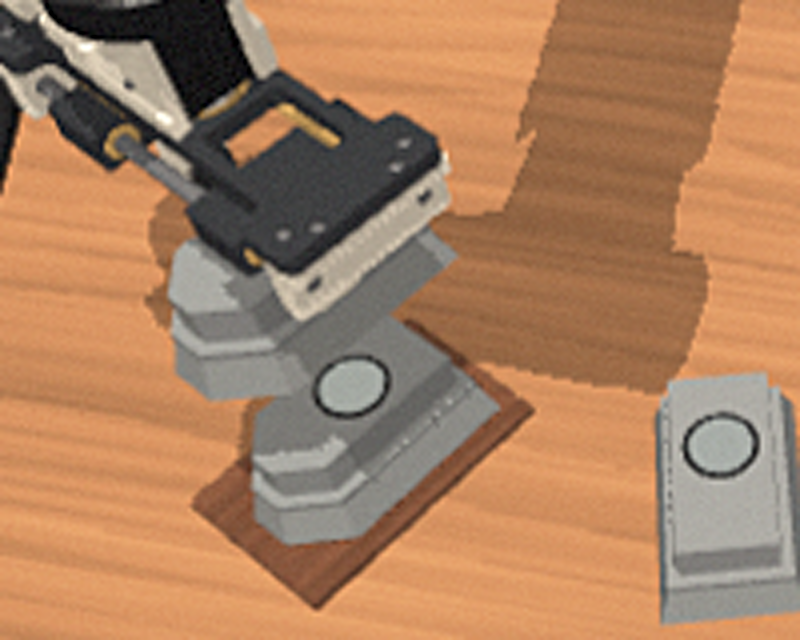

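The cut ends point the same way, nose to the lower left in both. Descending to just above the stack, with a small correction.

{"method": "carry_out", "body": {"deltas": [[[-0.006, -0.02, 0.1, 0.001, -1], [-0.006, -0.02, 0.2, 0.001, -1], [-0.006, -0.02, 0.3, 0.001, -1], [-0.006, -0.02, 0.37, 0.001, -1], [-0.006, -0.02, 0.37, 0.001, -1]]]}}

```text
clock: 8.9
tool_pos: [0.548, -0.2185, 0.0947]
orientation: [-179.9, -0.3, 153.1]
force: [0.1, -0.7, -0.8]
opening: 0.0499
gripper_force: 30.0
```

Run:
```python
from h import *
s=ctrl.snapshot("scene");s=ctrl.snapshot("scene");overlay(s["color"],s,[],90,150,200,160,4,"s7.png")
need([.5493,-.2183,.070],152.8)
```

```text
t 9.0 pos [ 0.5498 -0.2191  0.0973] [-179.9645   -0.0575  153.023 ] q [  -2.8   19.4  -19.5    0.   -51.2 -114.2] open 0.0502 F [-0.1289  1.4363 -0.4782]
need [0.0038 0.0025 0.1366] 0.0006193242820547735 norm 0.027325901891663715 -0.22295674153971845
```

View pics/s7.png

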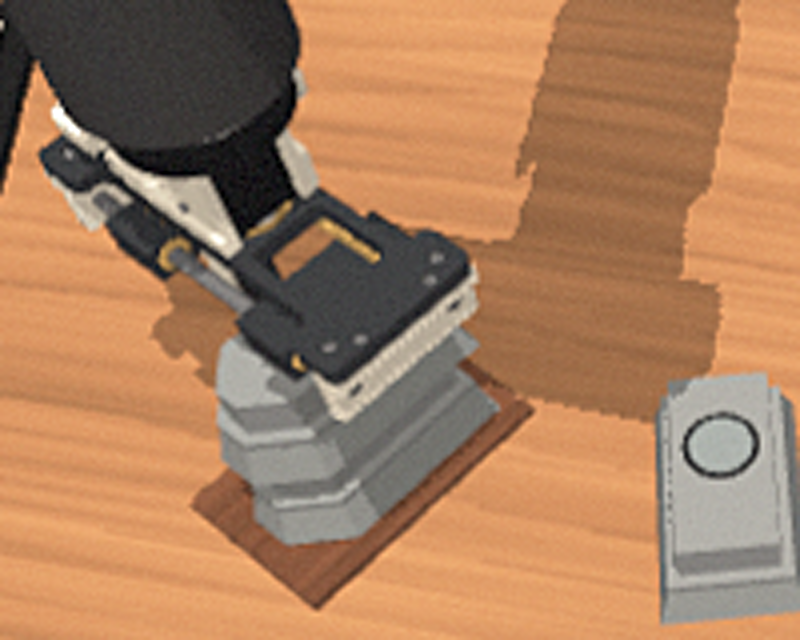

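The held case is lined up above the stack at about 8 mm clearance. Lowering slowly and watching the force.

{"method": "carry_out", "body": {"deltas": [[[0.002, 0.002, 0.02, 0, -1], [0.002, 0.002, 0.04, 0, -1], [0.002, 0.002, 0.06, 0, -1], [0.002, 0.002, 0.08, 0, -1], [0.002, 0.002, 0.08, 0, -1]]]}}

```text
clock: 9.5
tool_pos: [0.5492, -0.219, 0.0809]
orientation: [-180.0, -0.1, 152.8]
force: [-0.9, -1.2, -1.2]
opening: 0.0498
gripper_force: 30.0
```

{"method": "carry_out", "body": {"deltas": [[[0, 0, 0.012, 0, -1], [0, 0, 0.024, 0, -1], [0, 0, 0.036, 0, -1], [0, 0, 0.036, 0, -1]]]}}

```text
clock: 9.9
tool_pos: [0.5494, -0.2191, 0.074]
orientation: [-180.0, -0.0, 152.8]
force: [-0.2, -0.2, -0.7]
opening: 0.05
gripper_force: 30.0
```

No contact forces, and the skirt is 16 mm of the 20 mm down. Now the last 4 mm.

{"method": "carry_out", "body": {"deltas": [[[0, 0, 0.008, 0, -1], [0, 0, 0.016, 0, -1], [0, 0, 0.021, 0, -1], [0, 0, 0.021, 0, -1]]]}}

```text
clock: 10.3
tool_pos: [0.5496, -0.2191, 0.07]
orientation: [-180.0, -0.0, 152.8]
force: [-0.4, -0.8, -1.8]
opening: 0.0498
gripper_force: 30.0
```

{"method": "carry_out", "body": {"deltas": [[[0, 0, 0.003, 0, -1], [0, 0, 0.005, 0, -1], [0, 0, 0.005, 0, -1], [0, 0, 0.005, 0, -1]]]}}

```text
clock: 10.7
tool_pos: [0.5498, -0.2191, 0.0697]
orientation: [180.0, 0.0, 152.8]
force: [-2.1, 1.2, 5.5]
opening: 0.0499
gripper_force: 30.0
```

Contact at 7 N at exactly the expected height. Releasing.

{"method": "carry_out", "body": {"deltas": [[[0, 0, -0.004, 0, -1], [0, 0, -0.004, 0, 1], [0, 0, -0.004, 0, 1], [0, 0, -0.004, 0, 1], [0, 0, -0.004, 0, 1]]]}}

```text
clock: 11.2
tool_pos: [0.5497, -0.2191, 0.0699]
orientation: [-180.0, -0.0, 152.8]
force: [0.0, 0.5, -1.0]
opening: 0.0762
gripper_force: 0.0
```

{"method": "carry_out", "body": {"deltas": [[[0, 0, 0, 0, 1], [0, 0, 0, 0, 1], [0, 0, 0, 0, 1]]]}}

```text
clock: 11.5
tool_pos: [0.5496, -0.2191, 0.0699]
orientation: [-180.0, -0.0, 152.8]
force: [-0.9, -1.0, 0.7]
opening: 0.0875
gripper_force: 0.0
```

{"method": "carry_out", "body": {"deltas": [[[0, 0, -0.1, 0, 1], [0, 0, -0.3, 0, 1], [0, 0, -0.55, 0, 1], [0, 0, -0.8, 0, 1], [0, 0, -0.8, 0, 1]]]}}

```text
clock: 12.0
tool_pos: [0.5532, -0.2202, 0.2382]
orientation: [179.8, 0.7, 152.9]
force: [1.4, -0.6, 0.1]
opening: 0.0874
gripper_force: 0.0
```

{"method": "carry_out", "body": {"deltas": [[[-0.5, 0, 0, 0, 1], [-0.5, 0, 0, 0, 1], [-0.5, 0, 0, 0, 1], [-0.5, 0, 0, 0, 1]]]}}

```text
clock: 12.4
tool_pos: [0.6388, -0.2651, 0.2277]
orientation: [-180.0, -0.2, 152.8]
force: [-0.9, 0.4, -0.2]
opening: 0.0877
gripper_force: 0.0
```

Run:
```python
from h import *
s=ctrl.snapshot("wrist");s=ctrl.snapshot("wrist")
c=[.5496,-.2191];o=ctrl.get_obs();print(o["tool_pos"],o["clock"])
sc=ctrl.snapshot("scene")
print(proj(sc,[.55,-.22,.05]))
A=s["color"][:,:,::-1].copy()
cv2.polylines(A,[np.array([proj(s,X) for X in outline(c,-27.2,.086,.1,.05,.018)]).astype(int)],True,(0,255,0),1)
A=A[0:300,170:470];B=cv2.resize(sc["color"][180:330,100:250,::-1],(300,300),interpolation=cv2.INTER_CUBIC)
cv2.imwrite("pics/f.png",cv2.resize(np.hstack([A,B]),(800,400)))
```

```text
[ 0.6381 -0.2646  0.2298] 12.5
[174.9766 251.3714]
```

View pics/f.png

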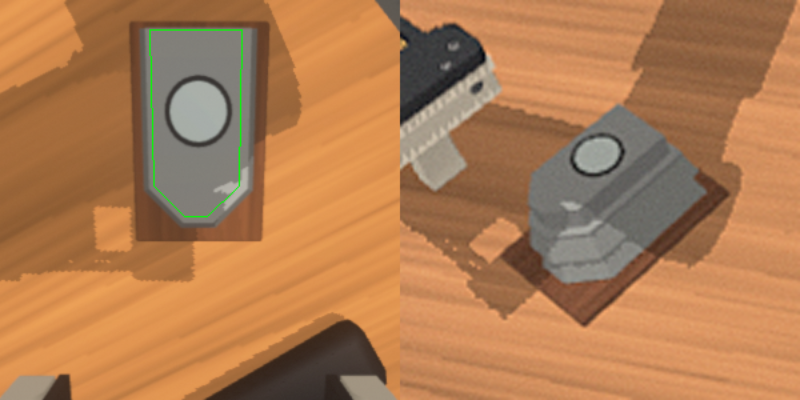

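The pictures show the case level and fully down on the stack. The cut corners are aligned towards the same end of the stand, and the block matches its expected outline at 86 mm. Handing in.

```bash
python3 -c "
from plant import ctrl
print(ctrl.close_job())"
```

```text
the job is handed in; nothing more can be done
None
```

The loose cut-corner case is on the stack with its cut corners over those below, fully down and level by the last pictures, and released; the square case was not touched, and I handed the job in at about 12.5 s (no verdict was returned).

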